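# Clear the sample plate and take a blank scan

### The job

Ready the scanner for its blank scan: with the scraper block, not the fingers, wipe all five rock chips off the white sample plate into the catch trough at its end, and stand the scraper back upright on the bench. Only then squeeze the clamped scanner's red trigger right in, keep it in for a full second, and let it spring back. Leave the chips in the trough and everything else where it stands.

Things in the scene. Friction and masses are not known exactly. Their poses are not given: they have to be found in the camera images.
- stage: sample plate, fixed: white tile 160 (x) by 120 (y) mm, top at z = 40, between 8 mm wide side rims and a far stop (x 80 to 88) that reach z = 48. A blue catch trough runs along its -x end, on the robot's side; the tile's edge there (x = -80) is open, so chips can be pushed over it. Origin on the bench under the middle of the tile
- plate_top (a point): middle of the tile's top face (stage origin + 40 mm up), same axes as the stage
- trough_floor (a point): middle of the trough's floor, at x = -115, z = 12 in the stage's frame. Trough inside: stage x -149 to -80, y -60 to 60; its outer walls reach z = 48
- scraper: blue scraper block standing upright: body 30 (x) by 106 (y) by 22 (z) mm with a flat rubber underside; on top a ridge handle 20 (x) by 70 (y) mm, z 22 to 62, to be gripped across its 20 mm. Origin in the middle of the underside. Fits between the plate's rims with 7 mm to spare each side; either long face can wipe
- scanner: orange hand scanner clamped on its side beside the plate, fixed. Origin on the bench under the middle of its barrel, which lies along y (50 by 215 mm, black nose at -y towards the plate; clamp straps to z = 94). Its black pistol grip lies level and points to -x (to the robot), with an orange foot at x -137 to -155 (y -3 to 43)
- squeeze_point (a point): on the grip's centre line (scanner frame x -72, y 20, z 65), abreast of the middle of the trigger; fixed, axes as the scanner. The grip runs along x from -25 to -137, is 30 mm across (y 5 to 35) and 34 mm high (z 48 to 82), free above and below. The trigger is on its -y side
- trigger_face (a point): on the outer (-y) face of the red trigger, 40 mm from its hinge, at mid height. Grip and trigger together are about 56 mm across here at rest, 45 mm when squeezed
- trigger (a joint): sprung red trigger, a lever 57 mm long, 10 mm thick and 22 mm high on an upright hinge at scanner frame x = -32, y = -5. 0 = released (its springs return it), 0.26 rad = squeezed right in against its stop; needs about 9 N on trigger_face
- chip0: loose orange-brown rock chip lying on the tile, 18 by 13 by 12 mm; origin in the middle of its underside
- chip1: loose near-black rock chip lying on the tile, 18 by 13 by 12 mm; origin in the middle of its underside
- chip2: loose brick-red rock chip lying on the tile, 18 by 13 by 12 mm; origin in the middle of its underside
- chip3: loose dark brown rock chip lying on the tile, 18 by 13 by 12 mm; origin in the middle of its underside
- chip4: loose dark grey-green rock chip lying on the tile, 18 by 13 by 12 mm; origin in the middle of its underside
- dish: bystander: shallow glass dish, 84 mm across, 18 mm high; origin on the bench under it
- jar: bystander: closed amber jar, 52 mm across, 85 mm high; origin on the bench under it
- mug: bystander: blue mug, 76 mm across, 90 mm high; origin on the bench under it
- brush: bystander: wooden brush lying on the bench; origin in its middle, its length along its x
- specimen: bystander: grey rock specimen about 60 by 45 by 45 mm; origin on the bench under it
Not all that is in view belongs to the job. Of the things that look like the scraper, take the one that is nearest to the robot's base at the start.

How it is judged:
By the outcome, as a careful person would: the job done as asked, in the order asked, and still so for the second after the job is handed in, with the robot touching nothing.
It also fails if it takes over 64 s, if anything falls off the work surface, if the arm or the gripper's body presses on something with over 40 N, if the wrist force passes 120 N, or if a joint passes its speed limit or range.

### The arm

A 6-joint arm with a two-finger parallel gripper is mounted at the origin on the work surface. World frame = base frame: x ahead of the robot, y to its left, z up, the work surface at z = 0. Lengths are in m, angles in rad, forces in N, time in s.
With the tool pointing down it reaches from about 0.375 to 0.9 m from the base axis. Payload 3.1 kg.
Tool frame: the origin (TCP) lies midway between the tips of the shut fingers; the grasp point (between the pads) lies 19 mm behind it; z points along the fingers, y is the line along which they close (so a half turn about z gives the same grasp; the last joint's range is limited). The gripper opens to 87 mm and grips with 3 to 60 N. Pads are 19 mm wide; open, the fingers measure 117 mm over their backs; the gripper's body (75 mm by 190 mm) begins 51 mm behind the grasp point.
Start: joints at [1.157, 0.527, 1.433, -0, 1.181, -0.178], TCP at [0.145, 0.608, 0.223] pointing down, gripper open.
Joint ranges: [-3.08, 3.08], [-0.75, 2.2], [0.22, 2.44], [-1.43, 4.57], [0, 2.65], [-2.85, 2.85]. Speed limits (rad/s): [2.79, 2.79, 3.14, 3.14, 3.14, 3.14].

### API

Orientations are given as a unit quaternion [x, y, z, w].
In Python, from rig import robot gives the robot as it stands. The module is installed in compiled form; this text tells all that it offers.
- The arm moves only by the tool play_rows, never from a script. Its arguments are lists of equal length, an entry for each row: "gripper": the closure, from -1 (fully open) to 1 (shut); "delta_pos": the shift along the tool's x, y, z in cm, a list of three; "turn": the turn, a rotation vector about the tool's x, y, z in rad, a list of three. A call has 1 to 12 rows; each row is the pose to reach, as a shift and turn from the pose commanded when the call began, along the tool's axes at that moment; what a row does not reach only later rows make up. A row lasts 1/8 s, in which the tool goes at most 62.5 mm and 10.7 degrees, less where a joint would pass 70% of its speed; a pose out of reach is approached as far as the arm can. A call with a gripper value outside its range is refused whole. The fingers move at their own pace and stop on an object; "squeeze" is the grip in N (left out, the last holds). Time passes only in rows, so rows that repeat a pose let the fingers close. It gives the time, the measured TCP pose, the force, the opening and the grip force at its end, in the units of the state.
- robot.get_obs(): the state, without advancing time (a new reading comes with each control period).
- robot.camera(name): name is "side" or "top" or "wrist"; returns a dict with "color" (480x640x3 uint8, red, green, blue), "vfov" (degrees; the focal length in pixels is half the picture's height over the tangent of half this angle, whatever the lens; pixels are square), "cx", "cy" (the principal point, pixels), "R" (3x3) and "t" (3): a world point X has camera coordinates R X + t. Camera axes: x right, y down, z forward; pixel columns grow to the right and rows downward; lengths in m; the calibration is good to about 2 mm. A picture is of the moment at which its call begins. There is no depth.
- robot.hand_in(): hands the job in; it is judged then, once.
The state is a dict: "time": time; "q": joint angles; "joint_velocities": joint speeds; "joint_torque": joint torques, N m; "position": TCP position; "tool_rot": TCP orientation; "ft_force": force on the tool from outside, world axes, zero at the start; "moment": the same for the moment, N m; "grip_width": finger opening in m; "grip_force": force on a finger pad.
Only numpy, scipy, OpenCV 4.12 (cv2) and the standard library are available. Lean on these libraries where they do the work, as an engineer would, in place of code of your own. Each camera call takes 0.05 s, during which the arm holds its last target. There are 200 camera calls.

## Working session

There is one attempt and no reset: what is moved stays moved. The work goes in short steps, Python scripts to look and compute and a tool call to move; the robot and the scene stay as the last step left them, time stands still between calls to the robot, and variables do not carry over. Pictures are saved under pics/ and viewed, at most 10 in all, crops included, and the job is handed in when it is done.

Besides the shell and the picture viewer there is one more tool, called as a command line: name --argument value ..., lists and objects as JSON in quotes. play_rows: Moves the arm, as the interface text tells. Its arguments: {"type":"object","properties":{"gripper":{"type":"array","items":{"type":"number"}},"delta_pos":{"type":"array","items":{"type":"array","items":{"type":"number"}}},"turn":{"type":"array","items":{"type":"array","items":{"type":"number"}}},"squeeze":{"type":"number"}},"required":["gripper","delta_pos","turn"]}

```bash
mkdir -p pics; cat > h.py <<'E'
import numpy as np, cv2
from rig import robot
def cam(n,save=None):
    c=robot.camera(n); im=c["color"][:,:,::-1].copy()
    if save: cv2.imwrite(f"pics/{save}.png",im); np.savez(f"pics/{save}.npz",R=c["R"],t=c["t"],k=[240/np.tan(np.radians(c["vfov"])/2),c["cx"],c["cy"]])
    return im
class C:
    def __init__(s,n):
        d=np.load(f"pics/{n}.npz"); s.R,s.t=d["R"],d["t"]; s.f,s.cx,s.cy=d["k"]; s.im=cv2.imread(f"pics/{n}.png"); s.o=-s.R.T@s.t
    def ray(s,u,v): d=s.R.T@np.array([(u-s.cx)/s.f,(v-s.cy)/s.f,1.]); return d/np.linalg.norm(d)
    def plane(s,u,v,z): d=s.ray(u,v); return s.o+d*(z-s.o[2])/d[2]
    def proj(s,X): c=s.R@np.array(X)+s.t; return c[:2]/c[2]*s.f+[s.cx,s.cy]
def tri(l):
    A=0;b=0
    for c,u,v in l:
        d=c.ray(u,v); P=np.eye(3)-np.outer(d,d); A=A+P; b=b+P@c.o
    return np.linalg.solve(A,b)
E
python3 - <<'E'
from h import *
for n in("top","side","wrist"):
    cam(n,n+"0"); c=C(n+"0"); print(n,c.o.round(3),c.f,c.cx,c.cy,c.R.round(2).tolist())
o=robot.get_obs();print(o["time"],o["position"],o["tool_rot"],o["grip_width"],o["ft_force"])
E
```

```text
top [ 0.401 -0.08   1.07 ] 490.7504026600958 314.3847722498016 236.23102779484586 [[0.01, -1.0, -0.02], [-1.0, -0.01, -0.04], [0.04, 0.02, -1.0]]
side [0.23  0.522 0.888] 525.5338197198007 315.9600034731745 242.67995555996126 [[-0.93, -0.36, -0.01], [-0.28, 0.74, -0.61], [0.22, -0.57, -0.79]]
wrist [0.077 0.624 0.384] 333.87564826766055 320.87383699932246 232.33618418022425 [[0.23, 0.97, -0.0], [0.94, -0.22, 0.26], [0.25, -0.06, -0.97]]
0.15 [0.14512603 0.60732736 0.2217734 ] [ 1.17125105e-01  9.93116796e-01 -8.23719006e-04 -2.47365437e-04] 0.0868792557021498 [0.05082596 0.21175414 0.58693582]
```

View pics/top0.png

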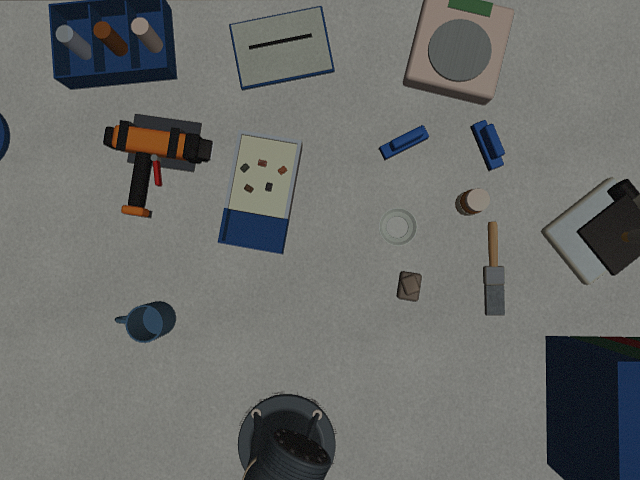

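View pics/side0.png

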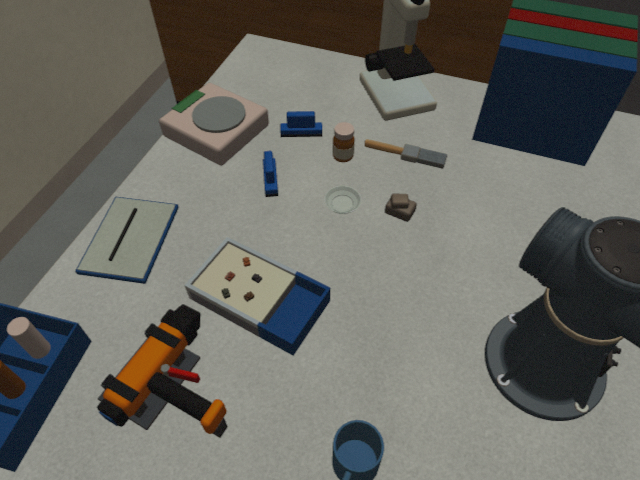

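Top view: possible scrapers are blue blocks A at (404,142) and B at (488,145), which are (270,173) and (301,124) in the side view. The robot's base is near (277,420), so A is nearest. The plate is at (262,190), the scanner at (155,150) and the mug at (150,322). I'll check the choice in one close crop and segment.

```bash
python3 - <<'E'
from h import *
T,S=C("top0"),C("side0")
a=cv2.resize(T.im[105:185,365:515],(750,400),interpolation=2)[:,:]
b=cv2.resize(S.im[100:205,240:350],(419,400),interpolation=2)
a=cv2.resize(T.im[110:180,370:510],(400,200),interpolation=2);b=cv2.resize(S.im[100:205,240:350],(400,382),interpolation=2)
c=cv2.resize(S.im[230:440,90:340],(400,336),interpolation=2);d=cv2.resize(T.im[100:260,90:310],(400,291),interpolation=2)
L=np.vstack([a,b]);Rr=np.vstack([d,c])[:582]
Rr=np.vstack([d[:,:],c[:291]]);print(L.shape,Rr.shape)
m=cv2.convertScaleAbs(np.hstack([L,Rr]),alpha=1.6)
cv2.imwrite("pics/crop.png",m)
for nm,c,rois in(("top",T,[(370,115,435,165),(465,110,515,175)]),("side",S,[(255,145,285,200),(275,105,325,142)])):
    hsv=cv2.cvtColor(c.im,cv2.COLOR_BGR2HSV)
    for x0,y0,x1,y1 in rois:
        m=cv2.inRange(hsv[y0:y1,x0:x1],(105,110,30),(125,255,255))
        cn=max(cv2.findContours(m,0,1)[0],key=cv2.contourArea)+[x0,y0]
        r=cv2.minAreaRect(cn);print(nm,r,cv2.boxPoints(r).round(1).tolist(), [c.plane(u,v,.011).round(3).tolist() for u,v in cv2.boxPoints(r)], c.plane(*r[0],.02).round(3))
E
```

```text
(582, 400, 3) (582, 400, 3)
top ((403.79998779296875, 141.6000213623047), (13.416407585144043, 49.19350051879883), 63.43495178222656) [[378.79998779296875, 146.60000610351562], [422.79998779296875, 124.5999984741211], [428.79998779296875, 136.60000610351562], [384.79998779296875, 158.60000610351562]] [[0.639, -0.195, 0.011], [0.687, -0.29, 0.011], [0.661, -0.303, 0.011], [0.613, -0.208, 0.011]] [ 0.648 -0.247  0.02 ]
top ((489.7669982910156, 143.5619354248047), (48.526817321777344, 20.296506881713867), 67.52056884765625) [[471.1000061035156, 125.0], [489.8999938964844, 117.30000305175781], [508.3999938964844, 162.10000610351562], [489.70001220703125, 169.89999389648438]] [[0.687, -0.394, 0.011], [0.704, -0.434, 0.011], [0.606, -0.474, 0.011], [0.589, -0.433, 0.011]] [ 0.644 -0.431  0.02 ]
side ((269.46551513671875, 172.08621215820312), (42.436241149902344, 11.875503540039062), 85.2363510131836) [[261.79998779296875, 151.39999389648438], [273.6000061035156, 150.39999389648438], [277.1000061035156, 192.6999969482422], [265.29998779296875, 193.6999969482422]] [[0.702, -0.318, 0.011], [0.676, -0.331, 0.011], [0.612, -0.206, 0.011], [0.636, -0.194, 0.011]] [ 0.651 -0.252  0.02 ]
side ((301.0, 123.0), (22.0, 40.0), 90.0) [[281.0, 112.0], [321.0, 112.0], [321.0, 134.0], [281.0, 134.0]] [[0.717, -0.472, 0.011], [0.619, -0.508, 0.011], [0.589, -0.428, 0.011], [0.683, -0.393, 0.011]] [ 0.648 -0.439  0.02 ]
```

View pics/crop.png

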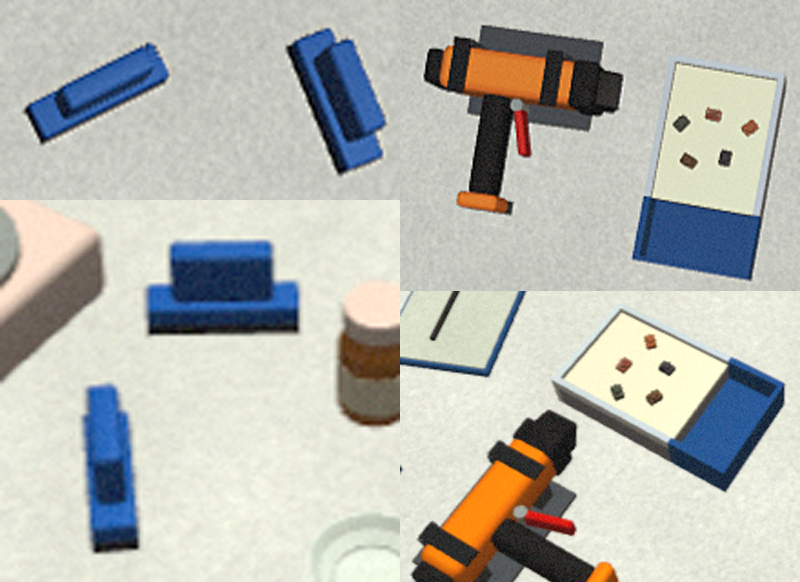

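The crop shows that A (left in the top crop, lower in the side crop) and B are identical upright scrapers. A is nearest to the base at about 0.70 m, against 0.78 m for B, so I take A. Next I measure the stage and scanner.

```bash
cat > m.py <<'E'
from h import *
def quad(m,o):
    cn=max(cv2.findContours(m,0,1)[0],key=cv2.contourArea); h=cv2.convexHull(cn)
    for e in np.linspace(1,15,60):
        q=cv2.approxPolyDP(h,e,True)
        if len(q)<=4: break
    # refine: fit lines on contour points near each edge
    q=q[:,0].astype(float); p=cn[:,0].astype(float); L=[]
    for i in range(len(q)):
        a,b=q[i],q[(i+1)%len(q)]; d=(b-a)/np.linalg.norm(b-a); s=(p-a)@d; n=abs((p-a)@[-d[1],d[0]])
        k=p[(n<2)&(s>4)&(s<np.linalg.norm(b-a)-4)]; v=cv2.fitLine(k.astype(np.float32),cv2.DIST_HUBER,0,.01,.01).ravel(); L.append(np.cross([v[2],v[3],1],[v[2]+v[0],v[3]+v[1],1]))
    r=[np.cross(L[i-1],L[i]) for i in range(len(L))]
    return np.array([x[:2]/x[2] for x in r])+o
E
python3 - <<'E'
from m import *
T,S=C("top0"),C("side0")
def hs(c): return cv2.cvtColor(c.im,cv2.COLOR_BGR2HSV)
print("hsv tile top",hs(T)[200,265],"rim",hs(T)[150,298],"bench",hs(T)[270,260], "side tile",hs(S)[300,240],"bench",hs(S)[350,350],"trig",hs(T)[175,157],hs(S)[376,188])
for n,c,(x0,y0,x1,y1) in(("top",T,(215,125,310,225)),("side",S,(180,235,305,345))):
    h=hs(c)[y0:y1,x0:x1]; m=cv2.inRange(h,(15,32,110),(40,110,255)); m=cv2.morphologyEx(m,cv2.MORPH_CLOSE,np.ones((5,5)))
    q=quad(m,[x0,y0]); print(n,q.round(1).tolist()); 
    P=np.array([c.plane(u,v,.04) for u,v in q]); print(P.round(4).tolist(),[round(np.linalg.norm(P[i]-P[i-1]),4) for i in range(4)],P.mean(0).round(4))
for n,c,(x0,y0,x1,y1) in(("top",T,(90,100,220,230)),("side",S,(90,300,240,440))):
    h=hs(c)[y0:y1,x0:x1]
    m=cv2.inRange(h,(0,150,80),(5,255,255))|cv2.inRange(h,(174,150,80),(180,255,255)); cn=max(cv2.findContours(m,0,1)[0],key=cv2.contourArea)+[x0,y0]; r=cv2.minAreaRect(cn);print(n,"trig",r,cv2.boxPoints(r).round(1).tolist())
    m=cv2.inRange(h,(8,150,80),(22,255,255)); 
    for cn in cv2.findContours(m,0,1)[0]:
        if cv2.contourArea(cn)>60: r=cv2.minAreaRect(cn+[x0,y0]);print(n,"orange",cv2.boxPoints(r).round(1).tolist(), np.round(r[0],1))
E
```

```text
hsv tile top [ 32  33 141] rim [104  22 126] bench [ 30   6 122] side tile [ 24  47 163] bench [ 33  16 146] trig [  0 200 125] [  0 225  95]
top [[242.0, 135.1], [295.9, 144.4], [282.3, 217.2], [228.7, 207.9]]
[[0.6556, 0.0983, 0.04], [0.6362, -0.0166, 0.04], [0.4814, 0.0106, 0.04], [0.5003, 0.1244, 0.04]] [np.float64(0.1575), np.float64(0.1165), np.float64(0.1572), np.float64(0.1154)] [0.5684 0.0542 0.04  ]
side [[228.2, 243.2], [294.1, 276.0], [260.9, 321.1], [192.4, 284.1]]
[[0.6371, -0.0187, 0.04], [0.4807, 0.0084, 0.04], [0.4997, 0.1212, 0.04], [0.6567, 0.0946, 0.04]] [np.float64(0.115), np.float64(0.1588), np.float64(0.1144), np.float64(0.1592)] [0.5686 0.0514 0.04  ]
top trig ((155.7705078125, 172.47543334960938), (23.35822105407715, 4.16464376449585), 84.80557250976562) [[152.60000610351562, 161.0], [156.8000030517578, 160.6999969482422], [158.89999389648438, 183.89999389648438], [154.8000030517578, 184.3000030517578]]
top orange [[120.5999984741211, 212.5], [121.80000305175781, 204.39999389648438], [148.8000030517578, 208.3000030517578], [147.6999969482422, 216.399993896484
[... 454 characters left out ...]
19.0, 125.19999694824219], [115.30000305175781, 147.1999969482422]] [114.9 135.8]
side trig ((182.88690185546875, 372.355712890625), (29.60333251953125, 5.43968391418457), 13.240518569946289) [[167.89999389648438, 371.6000061035156], [169.10000610351562, 366.29998779296875], [197.89999389648438, 373.1000061035156], [196.6999969482422, 378.3999938964844]]
side orange [[196.8000030517578, 421.1000061035156], [216.39999389648438, 397.20001220703125], [227.8000030517578, 406.6000061035156], [208.1999969482422, 430.5]] [212.3 413.8]
side orange [[100.69999694824219, 395.29998779296875], [163.5, 318.0], [190.10000610351562, 339.6000061035156], [127.30000305175781, 416.8999938964844]] [145.4 367.5]
```

```bash
cat > go.py <<'E'
import sys,numpy as np
from rig import robot
from scipy.spatial.transform import Rotation as Ro
def go(x,y,z,ang):
    o=robot.get_obs(); R=Ro.from_quat(o["tool_rot"]); a=np.radians(ang)
    ty=np.array([np.cos(a),np.sin(a),0]);tz=np.array([0,0,-1.]);G=Ro.from_matrix(np.c_[np.cross(ty,tz),ty,tz])
    print("d_cm",(R.inv().apply(np.array([x,y,z])-o["position"])*100).round(2),"turn",(R.inv()*G).as_rotvec().round(4),"at",o["position"].round(4),"t",round(o["time"],2))
if __name__=="__main__": go(*map(float,sys.argv[1:]))
E
python3 go.py 0.65 -0.25 0.22 26.6
python3 - <<'E'
from m import *
T,S=C("top0"),C("side0")
for a,b in(((242,135.1),(192.4,284.1)),((295.9,144.4),(228.2,243.2)),((282.3,217.2),(294.1,276)),((228.7,207.9),(260.9,321.1)),((134.7,210.4),(212.3,413.8)),((157,184),(197.3,375.7)),((155.8,172.5),(182.9,372.4))): print(tri([(T,*a),(S,*b)]).round(4))
E
```

```text
d_cm [-69.05 -71.63   0.28] turn [-1.700e-03  5.000e-04  8.717e-01] at [0.1451 0.6073 0.2218] t 0.15
[0.6541 0.0974 0.0455]
[ 0.6355 -0.0167  0.0431]
[0.4806 0.0101 0.0427]
[0.4992 0.1233 0.0438]
[0.4917 0.3128 0.0709]
[0.5449 0.2663 0.0733]
[0.5693 0.2696 0.0734]
```

play_rows --gripper '[-1, -1, -1, -1, -1, -1, -1, -1, -1, -1, -1, -1]' --delta_pos '[[-69, -71.6, 0], [-69, -71.6, 0], [-69, -71.6, 0], [-69, -71.6, 0], [-69, -71.6, 0], [-69, -71.6, 0], [-69, -71.6, 0], [-69, -71.6, 0], [-69, -71.6, 0], [-69, -71.6, 0], [-69, -71.6, 0], [-69, -71.6, 0]]' --turn '[[0, 0, 0.87], [0, 0, 0.87], [0, 0, 0.87], [0, 0, 0.87], [0, 0, 0.87], [0, 0, 0.87], [0, 0, 0.87], [0, 0, 0.87], [0, 0, 0.87], [0, 0, 0.87], [0, 0, 0.87], [0, 0, 0.87]]' --squeeze 30

```text
time: 1.65
position: [0.5266, -0.0404, 0.2224]
tool_rot: [0.525, 0.851, 0.0, -0.0]
ft_force: [1.1, 0.3, -0.2]
grip_width: 0.087
grip_force: 0.0
```

```bash
python3 go.py 0.65 -0.25 0.22 26.6
```

```text
d_cm [-24.27   1.63   0.24] turn [ 0.0001 -0.0003  0.0011] at [ 0.5266 -0.0404  0.2224] t 1.65
```

play_rows --gripper '[-1, -1, -1, -1, -1, -1]' --delta_pos '[[-6, 0.4, 0], [-12, 0.8, 0], [-18, 1.2, 0], [-23, 1.5, 0], [-24, 1.6, 0], [-24, 1.6, 0]]' --turn '[[0, 0, 0], [0, 0, 0], [0, 0, 0], [0, 0, 0], [0, 0, 0], [0, 0, 0]]'

```text
time: 2.4
position: [0.6475, -0.2456, 0.2217]
tool_rot: [0.525, 0.851, 0.0, -0.001]
ft_force: [-0.3, -0.3, -0.1]
grip_width: 0.0869
grip_force: 0.0
```

```bash
python3 - <<'E'
from m import *
cam("wrist","w1"); c=C("w1"); h=cv2.cvtColor(c.im,cv2.COLOR_BGR2HSV)
m=cv2.inRange(h,(105,110,30),(125,255,255))
for cn in cv2.findContours(m,0,1)[0]:
    if cv2.contourArea(cn)>500: r=cv2.minAreaRect(cn); print(cv2.boxPoints(r).round(1).tolist(),cv2.contourArea(cn))
for P in((.65,-.25,.0),(.65,-.25,.062)): print(c.proj(P))
o=robot.get_obs();print(o["position"],c.o)
E
```

```text
[[214.6999969482422, 365.20001220703125], [215.3000030517578, 325.79998779296875], [294.20001220703125, 327.1000061035156], [293.6000061035156, 366.3999938964844]] 2565.5
[[309.0, 164.0], [333.0, 164.0], [333.0, 255.0], [309.0, 255.0]] 2135.5
[[478.1000061035156, 30.200000762939453], [579.7000122070312, -1.100000023841858], [637.2000122070312, 185.60000610351562], [535.5999755859375, 216.89999389648438]] 742.0
[320.98653441 210.05290003]
[320.89902713 222.16480716]
[ 0.64715313 -0.2445541   0.22186648] [ 0.61657166 -0.18219312  0.38414372]
```

View pics/w1.png

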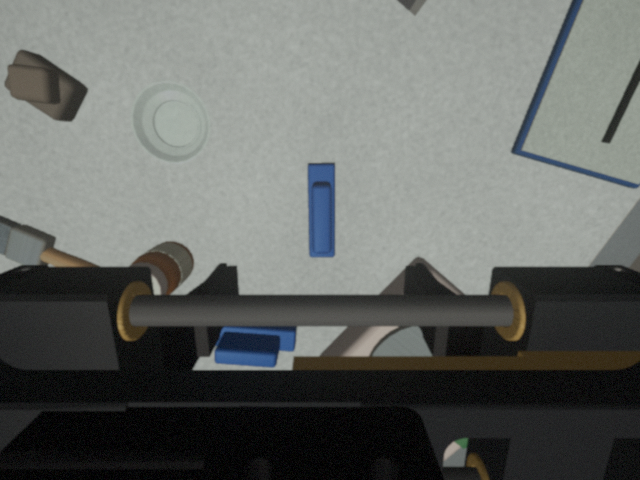

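The wrist view shows scraper A upright and aligned with the tool's x at (321,210). The dish is at (171,121), and B is behind the fingers at (250,345). Next I measure the ridge.

```bash
python3 - <<'E'
from m import *
c=C("w1"); T=C("top0"); S=C("side0"); V=c.im.max(2)
print(V[210,300:342].tolist()); print(V[155:265,321].tolist())
for u,v in((309,164),(333,164),(309,256.5),(333,256.5)): print(c.plane(u,v,.022).round(4))
for u,v in((321.5,183),(321.5,255)): print('ridge',c.plane(u,v,.062).round(4))
def ridge(x,a,b):
    g=x.im[b[1]:b[3],b[0]:b[2]]; print(g.max(2).tolist())
ridge(T,0,(380,124,432,160))
E
```

```text
[170, 167, 166, 166, 166, 168, 167, 161, 142, 132, 133, 125, 121, 125, 137, 143, 147, 147, 145, 144, 144, 143, 143, 140, 139, 139, 138, 136, 129, 117, 104, 107, 119, 121, 119, 139, 159, 163, 164, 164, 165, 166]
[165, 166, 166, 164, 165, 164, 159, 139, 94, 95, 117, 133, 138, 140, 141, 141, 139, 141, 141, 140, 142, 141, 140, 143, 140, 130, 102, 74, 66, 68, 83, 100, 113, 127, 138, 142, 139, 140, 140, 141, 141, 140, 140, 141, 143, 142, 144, 141, 143, 142, 144, 144, 143, 143, 142, 143, 144, 144, 146, 142, 142, 144, 144, 145, 145, 145, 143, 144, 143, 143, 146, 146, 145, 146, 145, 146, 143, 144, 145, 145, 144, 144, 144, 143, 146, 143, 147, 146, 143, 145, 144, 146, 145, 144, 143, 142, 136, 130, 131, 140, 141, 140, 141, 160, 164, 163, 163, 164, 163, 165]
[ 0.6143 -0.2073  0.022 ]
[ 0.6372 -0.1958  0.022 ]
[ 0.6601 -0.3006  0.022 ]
[ 0.6846 -0.2883  0.022 ]
ridge [ 0.6332 -0.2152  0.062 ]
ridge [ 0.6659 -0.2804  0.062 ]
[[129, 128, 128, 128, 127, 126, 129, 130, 130, 126, 121, 126, 128, 126, 120, 123, 128, 127, 123, 121, 126, 121, 125, 128, 128, 127, 127, 125, 123, 124, 122, 127, 128, 125, 122,
[... 8147 characters left out ...]
, 129, 125, 125, 121, 125, 124, 124, 127, 128, 128, 125, 126, 125, 126, 124, 125, 126, 128, 119, 126, 129, 130, 129, 123, 120, 124, 125, 126, 127, 130, 125, 126, 128, 128, 125, 129, 127], [126, 131, 131, 89, 11, 31, 40, 50, 76, 98, 142, 136, 136, 133, 132, 124, 129, 124, 123, 126, 124, 119, 123, 126, 125, 125, 124, 123, 119, 123, 127, 126, 124, 119, 122, 126, 129, 129, 126, 122, 128, 132, 129, 129, 126, 124, 130, 129, 131, 129, 124, 123], [124, 125, 127, 129, 21, 35, 74, 96, 140, 133, 132, 130, 128, 135, 132, 127, 122, 121, 128, 128, 123, 123, 125, 125, 127, 126, 124, 123, 120, 125, 128, 130, 125, 125, 125, 125, 130, 129, 127, 128, 130, 131, 130, 130, 128, 128, 126, 129, 128, 127, 124, 123]]
```

```bash
python3 - <<'E'
from m import *
T,W=C("top0"),C("w1")
print(tri([(T,393,144.5),(W,321.5,184)]).round(4))
E
python3 go.py 0.649 -0.248 0.029 26.7
```

```text
[ 0.6338 -0.2182  0.0541]
d_cm [-0.44  0.03 19.29] turn [-0.001  -0.0023  0.0002] at [ 0.6472 -0.2446  0.2219] t 2.45
```

play_rows --gripper '[-1, -1, -1, -1, -1, -1, 1, 1, 1, 1, 1, 1]' --delta_pos '[[-0.4, 0, 5], [-0.4, 0, 10], [-0.4, 0, 15], [-0.4, 0, 18], [-0.4, 0, 19.2], [-0.4, 0, 19.2], [-0.4, 0, 19.2], [-0.4, 0, 19.2], [-0.4, 0, 19.2], [-0.4, 0, 19.2], [-0.4, 0, 19.2], [-0.4, 0, 19.2]]' --turn '[[0, 0, 0], [0, 0, 0], [0, 0, 0], [0, 0, 0], [0, 0, 0], [0, 0, 0], [0, 0, 0], [0, 0, 0], [0, 0, 0], [0, 0, 0], [0, 0, 0], [0, 0, 0]]' --squeeze 35

```text
time: 3.95
position: [0.6497, -0.2492, 0.0305]
tool_rot: [0.525, 0.851, 0.0, -0.0]
ft_force: [-0.9, 0.0, -1.1]
grip_width: 0.035
grip_force: 0.0
```

```bash
python3 go.py 0.649 -0.248 0.15 26.7
```

```text
d_cm [ 1.500e-01 -1.000e-02 -1.195e+01] turn [-0.0001 -0.0002 -0.    ] at [ 0.6497 -0.2492  0.0305] t 3.95
```

Still closing; I'll let it finish, then lift.

play_rows --gripper '[1, 1, 1, 1, 1, 1, 1, 1]' --delta_pos '[[0, 0, 0], [0, 0, 0], [0, 0, 0], [0, 0, 0], [0, 0, -1], [0, 0, -5], [0, 0, -11], [0, 0, -12]]' --turn '[[0, 0, 0], [0, 0, 0], [0, 0, 0], [0, 0, 0], [0, 0, 0], [0, 0, 0], [0, 0, 0], [0, 0, 0]]'

```text
time: 4.95
position: [0.6529, -0.2509, 0.1566]
tool_rot: [0.525, 0.851, 0.0, 0.005]
ft_force: [0.2, -0.2, -2.6]
grip_width: 0.0198
grip_force: 35.0
```

```bash
python3 - <<'E'
from m import *
o=robot.get_obs(); print(o["position"],o["grip_width"],o["grip_force"],o["ft_force"])
# stage pose estimate & target at stage x
c=np.array([.5685,.0528]); a=np.radians(-9.7); e=np.array([np.cos(a),np.sin(a)])
for x in(58,0,-84): print(x,(c+e*x/1000).round(4))
T=C("top0");h=cv2.cvtColor(T.im,cv2.COLOR_BGR2HSV); 
n=np.array([-e[1],e[0]])
m=cv2.inRange(T.im[140:205,236:290].max(2),0,105)
for cn in cv2.findContours(m,0,1)[0]:
    if cv2.contourArea(cn)>15:
        (u,v),_=cv2.minEnclosingCircle(cn); P=T.plane(u+236,v+140,.046)[:2]-c; print("chip",u+236,v+140,(P@e*1000).round(1),(P@n*1000).round(1))
E
python3 go.py 0.6257 0.043 0.15 -9.7
```

```text
[ 0.65291933 -0.25090461  0.15658917] 0.019787743441943586 34.985050773248076 [ 0.18572198 -0.23969596 -2.58795764]
58 [0.6257 0.043 ]
0 [0.5685 0.0528]
-84 [0.4857 0.067 ]
chip 248.5 188.0 -31.1 24.3
chip 268.5 186.5 -20.6 -16.7
chip 282.0 170.0 18.7 -38.4
chip 244.5 167.5 10.1 40.5
chip 262.0 162.5833339691162 26.8 6.0
d_cm [27.48 10.78  0.47] turn [0.0088 0.0069 0.6355] at [ 0.6529 -0.2509  0.1566] t 4.95
```

play_rows --gripper '[1, 1, 1, 1, 1, 1, 1, 1, 1, 1]' --delta_pos '[[6, 2.4, 0.5], [12, 4.8, 0.5], [18, 7.2, 0.5], [24, 9.5, 0.5], [27.5, 10.8, 0.5], [27.5, 10.8, 0.5], [27.5, 10.8, 0.5], [27.5, 10.8, 0.5], [27.5, 10.8, 0.5], [27.5, 10.8, 0.5]]' --turn '[[0, 0, 0.13], [0, 0, 0.26], [0, 0, 0.39], [0, 0, 0.52], [0, 0, 0.636], [0, 0, 0.636], [0, 0, 0.636], [0, 0, 0.636], [0, 0, 0.636], [0, 0, 0.636]]'

```text
time: 6.2
position: [0.6229, 0.044, 0.1455]
tool_rot: [0.765, 0.644, -0.0, -0.0]
ft_force: [-0.0, -0.2, -2.7]
grip_width: 0.0197
grip_force: 35.0
```

```bash
python3 - <<'E'
from m import *
cam("wrist","w2"); c=C("w2"); print(c.o)
E
python3 go.py 0.6257 0.043 0.085 -9.7
```

```text
[0.63564353 0.11415064 0.30784961]
d_cm [-0.07  0.31  6.05] turn [-0.0001  0.     -0.0018] at [0.6228 0.0442 0.1455] t 6.25
```

View pics/w2.png

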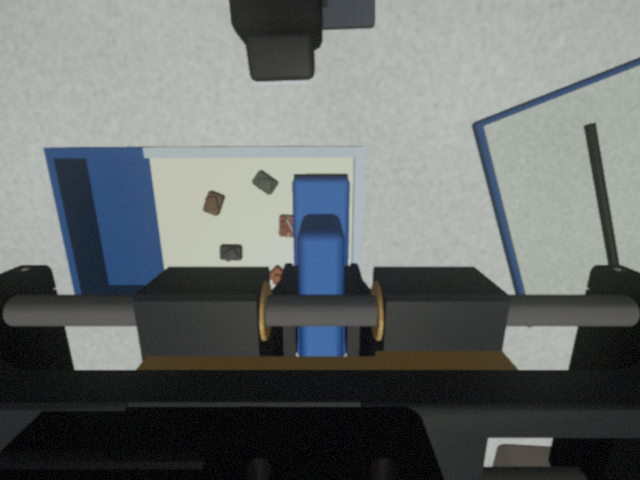

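The picture shows the held scraper square to the plate. Its +y end is at v≈175, u 293–349. The tile's far +y corner is near (353,158), and the chips lie left of it. Next I compute the fit.

```bash
python3 - <<'E'
from m import *
c=C("w2"); o=np.array([.5685,.0528]); a=np.radians(-9.7); e=np.array([np.cos(a),np.sin(a)]); n=np.array([-e[1],e[0]])
def st(P): P=P[:2]-o; return (P@e*1000).round(1),(P@n*1000).round(1)
V=c.im.astype(int)
print("col200",V[140:170,200].tolist()); print("row200",V[200,345:372].tolist()); print("scr col321",V[165:182,310].max(1).tolist())
for p in((152,158,.04),(353,158,.04),(353,149,.048),(143,149,.048),(353,200,.04),(155,200,.04)): print(p,st(c.plane(*p)))
zt=.1455-.0305+.022
for p in((293,176,zt),(349,176,zt)): print(p,st(c.plane(*p)))
print("tcp",st(robot.get_obs()["position"]))
E
```

```text
col200 [[176, 182, 177], [177, 183, 178], [179, 185, 180], [182, 188, 183], [182, 187, 182], [176, 181, 177], [160, 164, 158], [165, 166, 157], [176, 175, 165], [181, 180, 170], [180, 179, 169], [181, 180, 171], [182, 181, 171], [179, 180, 170], [181, 180, 170], [181, 180, 170], [180, 181, 172], [180, 186, 178], [179, 193, 189], [178, 194, 192], [178, 195, 192], [176, 193, 191], [178, 194, 192], [178, 195, 193], [177, 194, 191], [178, 194, 192], [177, 195, 192], [178, 195, 193], [178, 195, 193], [177, 195, 192]]
row200 [[146, 95, 62], [141, 90, 61], [131, 85, 57], [126, 103, 85], [144, 149, 140], [168, 182, 176], [174, 190, 184], [161, 174, 169], [153, 157, 151], [171, 168, 159], [187, 182, 172], [188, 183, 173], [188, 183, 173], [188, 183, 174], [187, 183, 173], [189, 184, 173], [188, 183, 173], [188, 183, 173], [185, 182, 174], [179, 181, 174], [174, 179, 174], [171, 176, 170], [171, 176, 172], [170, 176, 171], [172, 177, 173], [173, 177, 173], [172, 177, 172]]
scr col321 [197, 198, 196, 198, 197, 197, 196, 187, 155, 97, 68, 79, 87, 102, 112, 123, 135]
(152, 158, 0.04) (np.float64(-76.9), np.float64(60.2))
(353, 158, 0.04) (np.float64(80.7), np.float64(59.8))
(353, 149, 0.048) (np.float64(79.8), np.float64(66.8))
(143, 149, 0.048) (np.float64(-78.8), np.float64(67.2))
(353, 200, 0.04) (np.float64(81.5), np.float64(26.6))
(155, 200, 0.04) (np.float64(-78.9), np.float64(26.9))
(293, 176, 0.13699999999999998) (np.float64(41.5), np.float64(55.3))
(349, 176, 0.13699999999999998) (np.float64(69.9), np.float64(55.2))
tcp (np.float64(55.0), np.float64(0.7))
```

play_rows --gripper '[1, 1, 1, 1, 1, 1, 1, 1, 1]' --delta_pos '[[-0.2, 0.2, 2], [-0.2, 0.2, 4], [-0.2, 0.2, 6], [-0.2, 0.2, 6.6], [-0.2, 0.2, 7], [-0.2, 0.2, 7.2], [-0.2, 0.2, 7.3], [-0.2, 0.2, 7.3], [-0.2, 0.2, 7.3]]' --turn '[[0, 0, 0], [0, 0, 0], [0, 0, 0], [0, 0, 0], [0, 0, 0], [0, 0, 0], [0, 0, 0], [0, 0, 0], [0, 0, 0]]'

```text
time: 7.38
position: [0.6246, 0.0427, 0.0729]
tool_rot: [0.765, 0.645, 0.0, 0.0]
ft_force: [0.1, 0.8, -1.3]
grip_width: 0.0193
grip_force: 35.0
```

play_rows --gripper '[1, 1, 1]' --delta_pos '[[0, 0, 0.1], [0, 0, 0.15], [0, 0, 0.15]]' --turn '[[0, 0, 0], [0, 0, 0], [0, 0, 0]]'

```text
time: 7.75
position: [0.6243, 0.0426, 0.071]
tool_rot: [0.765, 0.645, -0.0, -0.0]
ft_force: [-0.3, -0.3, -1.9]
grip_width: 0.0197
grip_force: 35.0
```

```bash
python3 go.py 0.4857 0.067 0.0705 -9.7
```

```text
d_cm [  0.06 -14.07   0.05] turn [-0.0002  0.     -0.0007] at [0.6243 0.0426 0.071 ] t 7.75
```

play_rows --gripper '[1, 1, 1, 1, 1, 1, 1, 1, 1, 1, 1, 1]' --delta_pos '[[0, -0.5, 0.05], [0, -1.5, 0.05], [0, -2.5, 0.05], [0, -3.5, 0.05], [0, -4.5, 0.05], [0, -5.5, 0.05], [0, -6.5, 0.05], [0, -7.5, 0.05], [0, -8.5, 0.05], [0, -9.5, 0.05], [0, -10.5, 0.05], [0, -11, 0.05]]' --turn '[[0, 0, 0], [0, 0, 0], [0, 0, 0], [0, 0, 0], [0, 0, 0], [0, 0, 0], [0, 0, 0], [0, 0, 0], [0, 0, 0], [0, 0, 0], [0, 0, 0], [0, 0, 0]]'

```text
time: 9.25
position: [0.515, 0.0614, 0.0705]
tool_rot: [0.765, 0.645, -0.0, -0.0]
ft_force: [0.4, 0.3, -1.8]
grip_width: 0.0197
grip_force: 35.0
```

play_rows --gripper '[1, 1, 1, 1, 1, 1]' --delta_pos '[[0, -1, 0], [0, -2, 0], [0, -2.8, 0], [0, -3.2, 0], [0, -3.2, 0], [0, -3.2, 0]]' --turn '[[0, 0, 0], [0, 0, 0], [0, 0, 0], [0, 0, 0], [0, 0, 0], [0, 0, 0]]'

```text
time: 10.0
position: [0.485, 0.0666, 0.0706]
tool_rot: [0.765, 0.645, 0.0, 0.0]
ft_force: [0.2, 1.1, -2.2]
grip_width: 0.0197
grip_force: 35.0
```

```bash
python3 -c "
from m import *
cam('wrist','w3'); cam('top','top3');cam('side','side3')
a=cv2.imread('pics/w3.png')[100:400,0:480];b=cv2.imread('pics/side3.png')[230:360,180:340];t=cv2.imread('pics/top3.png')[120:260,210:320]
a=cv2.resize(a,(480,300));b=cv2.resize(b,(369,300),interpolation=2);t=cv2.resize(t,(310,394),interpolation=2)[:290]
m=np.zeros((590,790,3),np.uint8);m[:300,:480]=a;m[300:600,:369]=b[:290];m[300:590,400:710]=t
cv2.imwrite('pics/m3.png',cv2.convertScaleAbs(m,alpha=1.4))"
python3 go.py 0.4857 0.067 0.0705 -9.7
```

```text
d_cm [0.06 0.08 0.01] turn [ 0.0006 -0.     -0.0008] at [0.4848 0.0666 0.0706] t 10.15
```

View pics/m3.png

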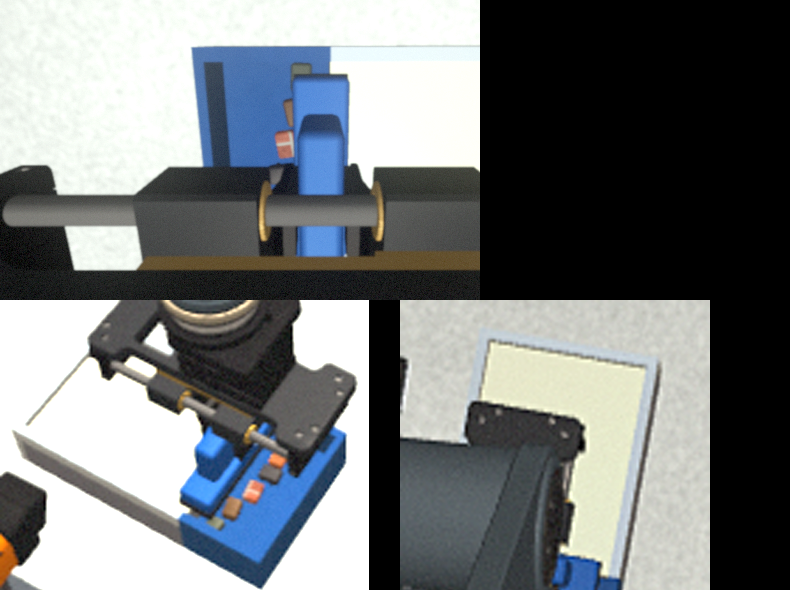

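The picture shows all five chips beyond the tile edge, in the trough, in front of the scraper, and the tile is bare. I lift and carry the scraper back.

play_rows --gripper '[1, 1, 1, 1, 1, 1, 1, 1]' --delta_pos '[[0, -0.5, 0], [0, -0.5, 0], [0, -0.5, -1], [0, -0.5, -3], [0, -0.5, -6], [0, -0.5, -9], [0, -0.5, -9], [0, -0.5, -9]]' --turn '[[0, 0, 0], [0, 0, 0], [0, 0, 0], [0, 0, 0], [0, 0, 0], [0, 0, 0], [0, 0, 0], [0, 0, 0]]'

```text
time: 11.15
position: [0.4789, 0.0675, 0.1602]
tool_rot: [0.765, 0.644, -0.0, -0.0]
ft_force: [0.2, -0.7, -2.7]
grip_width: 0.0197
grip_force: 35.0
```

```bash
python3 go.py 0.6497 -0.2492 0.16 26.7
```

```text
d_cm [-2.832e+01  2.220e+01  1.000e-02] turn [-8.000e-04 -2.000e-04 -6.361e-01] at [0.4789 0.0675 0.1602] t 11.15
```

play_rows --gripper '[1, 1, 1, 1, 1, 1, 1, 1, 1, 1, 1, 1]' --delta_pos '[[-4, 3.1, 0], [-8, 6.3, 0], [-12, 9.4, 0], [-16, 12.5, 0], [-20, 15.7, 0], [-24, 18.8, 0], [-27, 21.2, 0], [-28.3, 22.2, 0], [-28.3, 22.2, 0], [-28.3, 22.2, 0], [-28.3, 22.2, 0], [-28.3, 22.2, 0]]' --turn '[[0, 0, -0.09], [0, 0, -0.18], [0, 0, -0.27], [0, 0, -0.36], [0, 0, -0.45], [0, 0, -0.54], [0, 0, -0.61], [0, 0, -0.636], [0, 0, -0.636], [0, 0, -0.636], [0, 0, -0.636], [0, 0, -0.636]]'

```text
time: 12.65
position: [0.6502, -0.248, 0.1607]
tool_rot: [0.524, 0.851, 0.0, -0.0]
ft_force: [0.5, 0.5, -1.8]
grip_width: 0.0202
grip_force: 35.0
```

play_rows --gripper '[1, 1, 1, 1, 1, 1, 1, 1]' --delta_pos '[[0, 0, 3], [0, 0, 6], [0, 0, 9], [0, 0, 11], [0, 0, 12], [0, 0, 12.6], [0, 0, 12.7], [0, 0, 12.7]]' --turn '[[0, 0, 0], [0, 0, 0], [0, 0, 0], [0, 0, 0], [0, 0, 0], [0, 0, 0], [0, 0, 0], [0, 0, 0]]'

```text
time: 13.65
position: [0.651, -0.2493, 0.0344]
tool_rot: [0.525, 0.851, 0.0, 0.001]
ft_force: [-0.6, -0.2, -2.4]
grip_width: 0.0197
grip_force: 35.0
```

```bash
python3 go.py 0.6497 -0.2492 0.0305 26.7
```

```text
d_cm [ 0.07 -0.11  0.39] turn [ 0.0009  0.0013 -0.    ] at [ 0.651  -0.2493  0.0344] t 13.65
```

play_rows --gripper '[1, 1, 1, 1, -0.6, -0.6, -0.6, -0.6, -0.6, -0.6, -0.6, -0.6]' --delta_pos '[[0, 0, 0.2], [0, 0, 0.35], [0, 0, 0.4], [0, 0, 0.4], [0, 0, 0.4], [0, 0, 0.4], [0, 0, 0.4], [0, 0, 0.4], [0, 0, 0.4], [0, 0, 0.4], [0, 0, 0.4], [0, 0, 0.4]]' --turn '[[0, 0, 0], [0, 0, 0], [0, 0, 0], [0, 0, 0], [0, 0, 0], [0, 0, 0], [0, 0, 0], [0, 0, 0], [0, 0, 0], [0, 0, 0], [0, 0, 0], [0, 0, 0]]'

```text
time: 15.15
position: [0.6504, -0.249, 0.0296]
tool_rot: [0.525, 0.851, -0.0, 0.0]
ft_force: [0.6, -1.0, -0.6]
grip_width: 0.0692
grip_force: 0.0
```

```bash
python3 go.py 0.6497 -0.2492 0.23 26.7
```

```text
d_cm [ 1.000e-02 -7.000e-02 -2.004e+01] turn [0.     0.0001 0.    ] at [ 0.6504 -0.249   0.0296] t 15.15
```

play_rows --gripper '[-1, -1, -1, -1, -1, -1]' --delta_pos '[[0, 0, -3], [0, 0, -8], [0, 0, -14], [0, 0, -19], [0, 0, -20], [0, 0, -20]]' --turn '[[0, 0, 0], [0, 0, 0], [0, 0, 0], [0, 0, 0], [0, 0, 0], [0, 0, 0]]'

```text
time: 15.9
position: [0.6503, -0.2489, 0.23]
tool_rot: [0.525, 0.851, 0.0, 0.0]
ft_force: [-0.1, -0.1, -1.3]
grip_width: 0.0872
grip_force: 0.0
```

```bash
python3 go.py 0.564 0.295 0.22 81.5
```

```text
d_cm [52.47 16.73  0.97] turn [ 1.000e-04  8.000e-04 -9.564e-01] at [ 0.6503 -0.2489  0.23  ] t 15.9
```

play_rows --gripper '[-1, -1, -1, -1, -1, -1, -1, -1, -1, -1, -1, -1]' --delta_pos '[[5.2, 1.7, 1], [10.5, 3.3, 1], [15.7, 5, 1], [21, 6.7, 1], [26.2, 8.4, 1], [31.5, 10, 1], [36.7, 11.7, 1], [42, 13.4, 1], [47.2, 15, 1], [52.5, 16.7, 1], [52.5, 16.7, 1], [52.5, 16.7, 1]]' --turn '[[0, 0, -0.1], [0, 0, -0.19], [0, 0, -0.29], [0, 0, -0.38], [0, 0, -0.48], [0, 0, -0.57], [0, 0, -0.67], [0, 0, -0.77], [0, 0, -0.86], [0, 0, -0.956], [0, 0, -0.956], [0, 0, -0.956]]'

```text
time: 17.4
position: [0.5625, 0.2945, 0.2173]
tool_rot: [0.074, 0.997, -0.001, -0.002]
ft_force: [0.4, 0.0, 0.1]
grip_width: 0.0871
grip_force: 0.0
```

play_rows --gripper '[-1, -1, -1]' --delta_pos '[[0, 0, 0], [0, 0, 0], [0, 0, 0]]' --turn '[[0, 0, 0], [0, 0, 0], [0, 0, 0]]'

```text
time: 17.77
position: [0.5641, 0.2941, 0.2196]
tool_rot: [0.075, 0.997, -0.0, 0.0]
ft_force: [0.1, -0.8, 0.1]
grip_width: 0.087
grip_force: 0.0
```

```bash
python3 -c "
from m import *
cam('wrist','w4');cam('side','side4')
c=C('w4');print(c.o); print(c.proj((.565,.302,.082)),c.proj((.4917,.3128,.071)))
m=np.zeros((590,800,3),np.uint8);m[:400,:640]=c.im[:400];s=cv2.imread('pics/side4.png')
m[400:590,:280]=cv2.resize(s[270:350,210:340],(309,190))[:,:280];m[400:590,300:540]=cv2.resize(s[100:205,220:350],(240,190))
cv2.imwrite('pics/m4.png',cv2.convertScaleAbs(m,alpha=1.5))"
python3 go.py 0.564 0.295 0.22 81.5
```

```text
[0.49455171 0.30496259 0.38198114]
[329.23031054 221.38059852] [329.12171013 138.06259415]
d_cm [ 0.    0.05 -0.03] turn [ 0.0001  0.0002 -0.0014] at [0.564  0.2945 0.2197] t 17.88
```

View pics/m4.png

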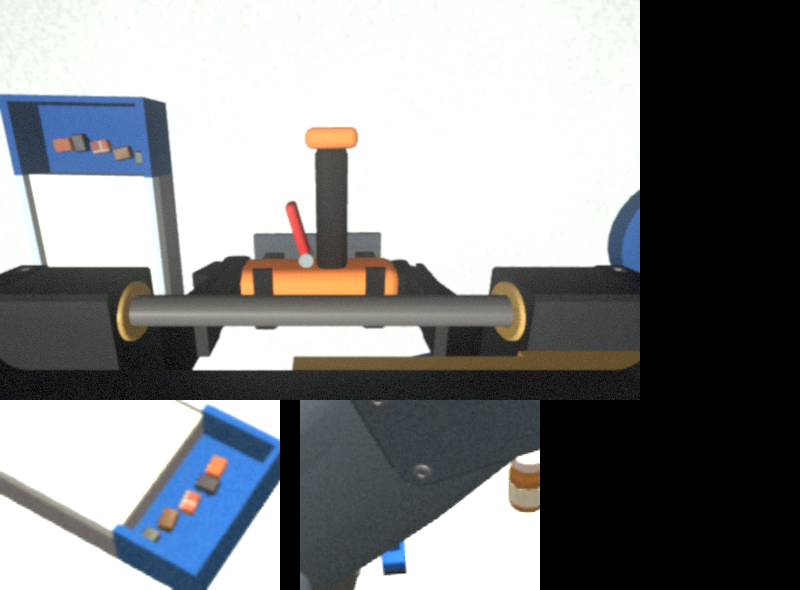

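The picture shows five chips in the trough at (60–140,145) and the tile clear. The scanner's grip is vertical at u 316–348, the foot at (331,138) and the red trigger at (292,205)–(306,255). Next I refine the grip.

```bash
python3 - <<'E'
from m import *
c=C("w4"); T=C("top0"); h=cv2.cvtColor(c.im,cv2.COLOR_BGR2HSV); V=c.im.max(2)
p=robot.get_obs(); from scipy.spatial.transform import Rotation as Ro
R=Ro.from_quat(p["tool_rot"]).as_matrix()
def tl(P): return ((P-p["position"])@R*1000).round(1)
for v in(165,185,205,225):
    k=np.where(V[v,310:355]<70)[0]+310; a,b=k.min()-.5,k.max()+.5
    print(v,a,b,"tool xyz mm L",tl(c.plane(a,v,.075)),"Rt",tl(c.plane(b,v,.075)))
m=cv2.inRange(h[100:300,280:370],(8,150,60),(22,255,255)); 
for cn in cv2.findContours(m,0,1)[0]:
    if cv2.contourArea(cn)>150:
        x,y,w,hh=cv2.boundingRect(cn); print("orange",x+280,y+100,w,hh)
        if y<60:
            print("foot tri",tri([(c,x+280+w/2,y+100+hh/2),(T,134.7,210.4)]).round(4)); 
            for u in(x+280,x+280+w): print(tl(c.plane(u,y+100+hh/2,.065)))
            f=c.plane(x+280+w/2,y+100,.065); print("foot outer",tl(f), "inner",tl(c.plane(x+280+w/2,y+100+hh,.075)))
m=cv2.inRange(h,(0,150,60),(5,255,255))|cv2.inRange(h,(174,150,60),(180,255,255)); cn=max(cv2.findContours(m,0,1)[0],key=cv2.contourArea); r=cv2.boxPoints(cv2.minAreaRect(cn)); print(r.round(1).tolist(),[tl(c.plane(u,v,.076)).tolist() for u,v in r])
E
```

```text
165 315.5 346.5 tool xyz mm L [ 50.8  -5.  144.7] Rt [ 50.7  23.  144.7]
185 316.5 346.5 tool xyz mm L [ 32.7  -4.2 144.7] Rt [ 32.7  23.4 144.7]
205 316.5 345.5 tool xyz mm L [ 14.2  -4.2 144.7] Rt [ 14.1  22.8 144.7]
225 316.5 345.5 tool xyz mm L [ -5.   -4.3 144.7] Rt [ -5.   23.1 144.7]
orange 280 258 90 37
orange 307 129 49 19
foot tri [0.4919 0.3152 0.0633]
[ 73.9 -12.8 154.7]
[ 73.9  32.  154.7]
foot outer [ 82.2   9.5 154.7] inner [ 65.6   9.3 144.7]
[[283.79998779296875, 206.39999389648438], [293.1000061035156, 203.3000030517578], [309.20001220703125, 251.60000610351562], [299.8999938964844, 254.6999969482422]] [[13.0, -34.6, 143.7], [15.9, -25.9, 143.7], [-31.2, -11.5, 143.7], [-34.3, -20.5, 143.7]]
```

play_rows --gripper '[-1, -1, -1, -1, -1, -1, -1, -1]' --delta_pos '[[0, 0.2, 4], [0, 0.2, 8], [0, 0.2, 11], [0, 0.2, 14], [0, 0.2, 16], [0, 0.2, 17.4], [0, 0.2, 17.4], [0, 0.2, 17.4]]' --turn '[[0, 0, 0], [0, 0, 0], [0, 0, 0], [0, 0, 0], [0, 0, 0], [0, 0, 0], [0, 0, 0], [0, 0, 0]]' --squeeze 25

```text
time: 18.88
position: [0.5648, 0.2973, 0.0465]
tool_rot: [0.074, 0.997, 0.0, 0.001]
ft_force: [0.2, -0.0, 0.4]
grip_width: 0.0867
grip_force: 0.0
```

play_rows --gripper '[1, 1, 1, 1, 1, 1, 1, 1, 1]' --delta_pos '[[0, 0, 0], [0, 0, 0], [0, 0, 0], [0, 0, 0], [0, 0, 0], [0, 0, 0], [0, 0, 0], [0, 0, 0], [0, 0, 0]]' --turn '[[0, 0, 0], [0, 0, 0], [0, 0, 0], [0, 0, 0], [0, 0, 0], [0, 0, 0], [0, 0, 0], [0, 0, 0], [0, 0, 0]]' --squeeze 25

```text
time: 20.0
position: [0.562, 0.297, 0.0452]
tool_rot: [0.074, 0.997, -0.0, -0.002]
ft_force: [-5.9, -0.6, 3.1]
grip_width: 0.0443
grip_force: 25.0
```

play_rows --gripper '[1, 1, 1, 1, 1, 1, 1, 1, 1, 1, 1, 1]' --delta_pos '[[0, 0, 0], [0, 0, 0], [0, 0, 0], [0, 0, 0], [0, 0, 0], [0, 0, 0], [0, 0, 0], [0, 0, 0], [0, 0, 0], [0, 0, 0], [0, 0, 0], [0, 0, 0]]' --turn '[[0, 0, 0], [0, 0, 0], [0, 0, 0], [0, 0, 0], [0, 0, 0], [0, 0, 0], [0, 0, 0], [0, 0, 0], [0, 0, 0], [0, 0, 0], [0, 0, 0], [0, 0, 0]]' --squeeze 30

```text
time: 21.5
position: [0.5621, 0.297, 0.0452]
tool_rot: [0.075, 0.997, -0.0, -0.002]
ft_force: [-5.4, -1.5, 3.3]
grip_width: 0.0444
grip_force: 30.0
```

```bash
python3 - <<'E'
from m import *
cam('wrist','w5');c=C('w5');h=cv2.cvtColor(c.im,cv2.COLOR_BGR2HSV)
m=cv2.inRange(h,(0,150,60),(5,255,255))|cv2.inRange(h,(174,150,60),(180,255,255)); cn=max(cv2.findContours(m,0,1)[0],key=cv2.contourArea);print(cv2.minAreaRect(cn),cv2.contourArea(cn))
cv2.imwrite('pics/m5.png',cv2.convertScaleAbs(c.im[:400,120:520],alpha=1.6))
E
```

```text
((283.5, 341.0), (30.0, 23.0), 90.0) 636.0
```

View pics/m5.png

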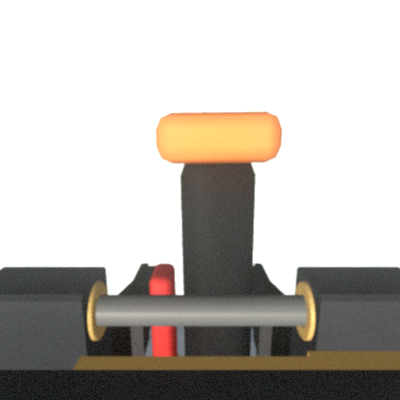

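The picture shows the red trigger at (160,310) lying parallel to the grip. The opening stayed at 44 mm from 25 to 30 N, so it is on its stop, and it has been held for over 1.5 s. Releasing now.

play_rows --gripper '[-1, -1, -1, -1, -1, -1, -1, -1, -1, -1, -1, -1]' --delta_pos '[[0, 0, 0], [0, 0, 0], [0, 0, 0], [0, 0, 0], [0, 0, 0], [0, 0, 0], [0, 0, 0], [0, 0, 0], [0, 0, -2], [0, 0, -6], [0, 0, -11], [0, 0, -16]]' --turn '[[0, 0, 0], [0, 0, 0], [0, 0, 0], [0, 0, 0], [0, 0, 0], [0, 0, 0], [0, 0, 0], [0, 0, 0], [0, 0, 0], [0, 0, 0], [0, 0, 0], [0, 0, 0]]'

```text
time: 23.05
position: [0.564, 0.2971, 0.2085]
tool_rot: [0.074, 0.997, 0.0, 0.001]
ft_force: [0.5, -0.4, -0.0]
grip_width: 0.0869
grip_force: 0.0
```

play_rows --gripper '[-1, -1, -1, -1, -1]' --delta_pos '[[0, 0, -2], [0, 0, -2], [0, 0, -2], [0, 0, -2], [0, 0, -2]]' --turn '[[0, 0, 0], [0, 0, 0], [0, 0, 0], [0, 0, 0], [0, 0, 0]]'

```text
time: 23.68
position: [0.5634, 0.2968, 0.2242]
tool_rot: [0.074, 0.997, -0.0, -0.001]
ft_force: [-0.2, 0.9, -0.0]
grip_width: 0.0868
grip_force: 0.0
```

```bash
python3 -c "
from m import *
cam('wrist','w6');cam('top','top6')
m=np.zeros((580,800,3),np.uint8);a=cv2.imread('pics/w6.png')[60:360,:420];t=cv2.imread('pics/top6.png')
m[:300,:420]=a;m[300:580,:800]=cv2.resize(t[100:280,90:604],(800,280))
cv2.imwrite('pics/m6.png',cv2.convertScaleAbs(m,alpha=1.5))"
```

```text
(no output)
```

View pics/m6.png

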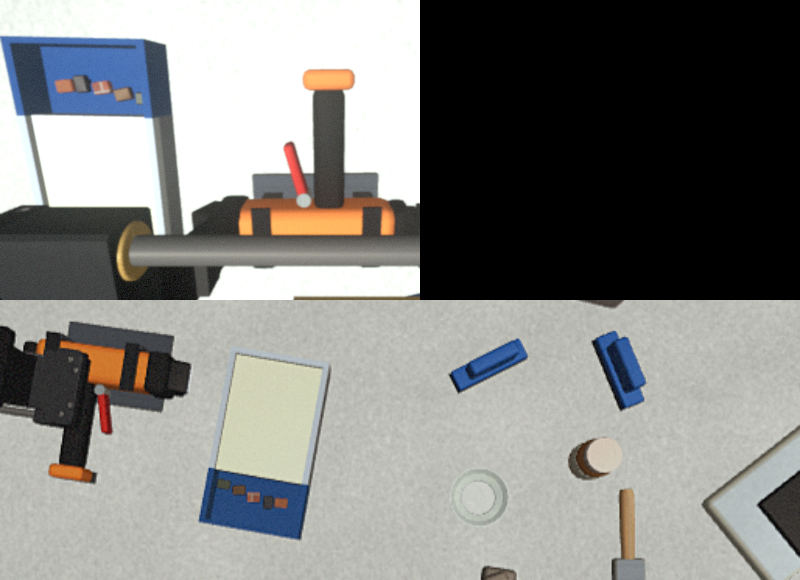

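The final view shows the tile bare and five chips in the trough. The scraper stands upright at its place at (488,365), the trigger has sprung back out, and the bystanders in view look undisturbed.

```bash
python3 -c "
from rig import robot
print(robot.hand_in())"
```

```text
the job is handed in; nothing more can be done
None
```

The job is handed in at about 24 s: all five chips wiped into the trough, the scraper back upright on the bench, then the trigger squeezed to its stop, held over 1.5 s and sprung back.

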